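Clamp a carton in the ratchet clamp

TASK

Stand the larger white carton on the grey bed of the ratchet clamp, between the sprung pad and the stop, with its long side pointing from pad to stop. Then wind the black knob clockwise until the carton is trapped tight against the stop, and on to the second ratchet tooth after that and no further, so that the pawl alone holds it firmly squeezed without crushing it. Let go, and leave the other things on the bench where they are.

Things in the scene. Friction and masses are not known exactly. Their poses are not given: they have to be found in the camera images.
- clamp: Ratchet carton clamp fixed to the bench: grey bed plate 130 x 320 mm (x, y), 12 mm thick. Origin on its underside, z up; y is the clamping direction, from pad to stop; bed edges at y -175 and +145 mm. In line along y stand the knob (axis x 0, y -115 mm), the carriage with the sprung pad (face first at y -14 mm, 52 mm high) and the stop. Nothing stands beside the carton's long sides.
- bay (a point): Point on the bed's top (12 mm above the bench), clamp x 0, y +28 mm: a carton centred over it clears pad and stop by 6 mm or more. Axes as the clamp's. The stop is an aluminium upright 80 mm wide, 50 mm high; its face is set anew each time, 41 to 64 mm from here towards +y, and is not measured; it does not give. The carton is trapped after more than 2 and fewer than 6 teeth.
- knob_grip (a point): Centre of the black knob's grip bar, on its vertical axis, 68 mm above the bench. Bar 48 mm long (this point's x), 14 mm thick (y), from 46 to 86 mm above the bench: pinch it across its thickness from above. Starts along the clamp's x. Below it a flange 48 mm across. Winds clockwise seen from above only. Up to 7 teeth (2.9 rad) in all: regrasp on the way.
- ratchet (a point): Centre of the top face (36 mm high) of the steel ratchet wheel under the knob, 84 mm across; pawl on its clamp +x side. 15 teeth of 24 degrees (0.419 rad); at first seated in a tooth. The pawl drops in a few (under 5) degrees past each 24; let go, the tooth falls back onto the pawl, or under load to the last tooth passed. A tooth moves the carriage 6 mm (14.3 mm per rad). Free turning takes up to 0.05 N m.
- pad: Sprung pad that pushes the carton: plate 42 mm wide (x), 34 mm high; origin at the middle of its face, 35 mm above the bench; moves along clamp y. Springs of 1.33 N per mm, no preload: once the carton is trapped each tooth adds 8 N of squeeze and 0.115 N m at the knob. First tooth after trapping: 0 to 8 N; second: 8 to 16 N (wanted). The carton is crushed above 22 N, even briefly.
- box_center (a point): Centre of the larger white carton, 45 x 70 x 50 mm (x, y, z), 0.13 to 0.25 kg, loose on the bench, upright, lid seam on top along y; this point is 25 mm above what it stands on. Pick it across its 45 mm width; either end may face the stop.
- small_box: Bystander: smaller white carton 42 x 42 x 30 mm, origin at the centre of its underside.
- tape_roll: Bystander: cardboard-brown tape roll lying flat, 80 mm across, 45 mm high, origin at the centre of its underside.
- cutter: Bystander: safety cutter with an orange handle, 110 mm long (y), 22 mm wide, 15 mm high, origin on the underside.
There are look-alikes about, which are no part of the job. What is shaped like the part that bears box_center but turquoise or yellow is not meant.

How it is judged:
By the outcome, as a careful person would: the job done as asked, in the order asked, and still so for the second after the job is handed in, with the robot touching nothing.
It also fails if it takes over 72 s, if anything falls off the work surface, if the arm or the gripper's body presses on something with over 40 N, if the wrist force passes 120 N, or if a joint passes its speed limit or range.

ROBOT

A 6-joint arm with a two-finger parallel gripper is mounted at the origin on the work surface. World frame = base frame: x ahead of the robot, y to its left, z up, the work surface at z = 0. Lengths are in m, angles in degrees, forces in N, time in s.
With the tool pointing down it reaches from about 0.25 to 0.725 m from the base axis. Payload 9.7 kg.
Tool frame: the origin (TCP) lies midway between the tips of the shut fingers; the grasp point (between the pads) lies 19 mm behind it (bot.pinch_z is the distance from the TCP to the grasp point, in m); z points along the fingers, y is the direction in which the jaws open and shut (so a half turn about z gives the same grasp; the last joint's range is limited). The gripper opens to 85 mm and grips with 20 to 120 N. Pads are 22 mm wide; open, the fingers measure 114 mm over their backs; the gripper's body (76 mm by 85 mm) begins 54 mm behind the grasp point. The pads swing forward as they close: fully open they stand 13 mm farther back than shut.
Start: joints at [-63.484, 4.979, 10.078, 95.1, 0, 90], TCP at [0.246, -0.492, 0.211] pointing down, gripper open.
Joint ranges: [-179.16, 179.16], [-48.56, 103.87], [-65.8, 70.77], [-126.05, 130.52], [-82.76, 87.17], [-180, 180]. Speed limits (degrees/s): [127.2, 127.2, 147.25, 180, 180, 180].

INTERFACE

Orientations are given as [roll, pitch, yaw] about the fixed x, y, z axes, in that order (R = Rz(yaw) Ry(pitch) Rx(roll)).
In Python, from workcell import bot, imaging gives the robot as it stands.
- The arm moves only by the tool servo_tool, never from a script. Its argument "moves" is a list that holds one entry, the list of rows, each a list of 7 numbers: the turn, a rotation vector about the tool's x, y, z in rad, then the shift along the tool's x, y, z in cm, then the finger opening in cm, from 0 to 8.54. A call has 1 to 12 rows; each row shifts and turns the pose as measured when the row begins, along the tool's axes as they then stand; what a row does not reach is not made up. A row lasts 1/12 s, in which the tool goes at most 41.7 mm and 7.16 degrees, less where a joint would pass 70% of its speed; a pose out of reach is approached as far as the arm can. A call is refused whole if a number of a shift passes 4.17 or a number of a turn 0.125, either way. A call with a gripper value outside its range is refused whole. The fingers move at their own pace and stop on an object; "force" is the grip in N (left out, the last holds). Time passes only in rows, so rows that do not move let the fingers close. It gives the time, the measured TCP pose, the force and the opening at its end, in the units of the state.
- bot.get_obs(): the state, without advancing time (a new reading comes with each control period).
- imaging.camera(name): name is "side" or "top" or "wrist"; returns the picture (384x512x3 uint8, blue, green, red); there is no depth.
- imaging.calibration(name): a dict with "fx", "fy", "cx", "cy" (pixels), "camera_from_world" (4x4, takes a point from world to camera coordinates). Camera axes: x right, y down, z forward; pixel columns grow to the right and rows downward; lengths in m; the calibration is good to about 2 mm. A picture is of the moment at which its call begins: read the wrist's pose just before it. calibration takes no time and is no camera call; for the wrist camera it gives the pose at the moment of the call.
- bot.job_done(): hands the job in, once; it reports no verdict.
The state is a dict: "time": time; "q": joint angles; "qd": joint speeds; "joint_efforts": joint torques, N m; "ee_pos": TCP position; "tcp_rot": TCP orientation; "wrist_force": force on the tool from outside, world axes, zero at the start; "torque": the same for the moment, N m; "opening": finger opening in m.
Only numpy, scipy, OpenCV 4.12 (cv2) and the standard library are available. Lean on these libraries where they do the work, as an engineer would, in place of code of your own. Each camera call takes 0.05 s, during which the arm holds its last target.

## Working session

There is one attempt and no reset: what is moved stays moved. The work goes in short steps, Python scripts to look and compute and a tool call to move; the robot and the scene stay as the last step left them, time stands still between calls to the robot, and variables do not carry over. Pictures are saved under pics/ and viewed, and the job is handed in when it is done.

Besides the shell and the picture viewer there is one more tool, called as a command line: name --argument value ..., lists and objects as JSON in quotes. servo_tool: Moves the arm, as the interface text tells. Its arguments: {"type":"object","properties":{"moves":{"type":"array","items":{"type":"array","items":{"type":"array","items":{"type":"number"}}}},"force":{"type":"number"}},"required":["moves"]}

```bash
ls; mkdir -p pics; python3 - <<'E'
from workcell import bot, imaging
import cv2
print(bot.get_obs())
print(bot.pinch_z)
for n in ("top","side","wrist"):
    c=imaging.calibration(n); print(n,c)
    cv2.imwrite(f"pics/a_{n}.png",imaging.camera(n))
E
```

```text
pics
{'time': 0.0, 'q': array([-6.34823158e+01,  5.01088326e+00,  1.00323911e+01,  9.50982675e+01,
       -2.01068524e-03,  9.00013600e+01]), 'qd': array([-0.03167748, -0.08154912,  0.17334089, -0.01745764,  0.00186894,
       -0.00826058]), 'joint_efforts': array([-1.12375608e-03, -5.20392466e+01,  4.64807224e+01,  1.61880342e-02,
       -1.95975485e-05,  1.75677354e-05]), 'ee_pos': array([ 0.24543522, -0.49191062,  0.21036668]), 'tcp_rot': array([-1.79923240e+02,  2.01250549e-03,  2.65163268e+01]), 'wrist_force': array([ 0.21504366,  0.58828691, -0.39189955]), 'torque': array([0.02900751, 0.03223277, 0.02700715]), 'opening': 0.08546467140421612}
0.0187
top {'fx': 456.64507123003995, 'fy': 456.64507123003995, 'cx': 259.0544394241463, 'cy': 194.00212475870478, 'camera_from_world': array([[ 0.0171896 , -0.99980335, -0.00988876, -0.0824972 ],
       [-0.99751317, -0.01647243, -0.0685284 ,  0.47731569],
       [ 0.06835203,  0.01104214, -0.99760016,  0.96214668],
       [ 0.        ,  0.        ,  0.        ,  1.        ]])}
side {'fx': 360.9289417683589, 'fy': 360.9289417683589, 'cx': 256.02385912267994, 'cy': 186.1557913441726, 'camera_from_world': array([[-0.96943036, -0.2452085 , -0.00880733,  0.44490299],
       [-0.14729729,  0.61029586, -0.77835883,  0.17912757],
       [ 0.19623528, -0.75326738, -0.62775789,  0.77245184],
       [ 0.        ,  0.        ,  0.        ,  1.        ]])}
wrist {'fx': 271.2315120545708, 'fy': 271.2315120545708, 'cx': 258.72210502038314, 'cy': 188.9389768248348, 'camera_from_world': array([[ 0.44718903, -0.89443806, -0.00158902, -0.54935738],
       [-0.86127999, -0.431089  ,  0.26899639, -0.03613704],
       [-0.24128562, -0.11892364, -0.96313987,  0.37862417],
       [ 0.        ,  0.        ,  0.        ,  1.        ]])}
```

View pics/a_top.png

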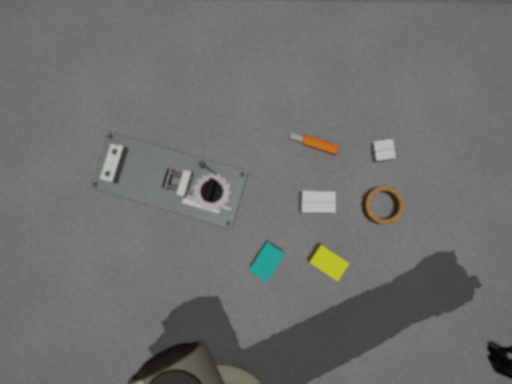

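View pics/a_side.png

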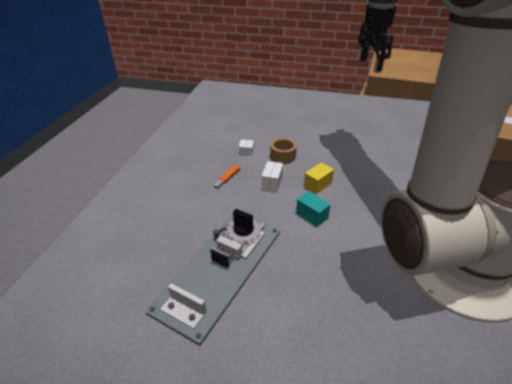

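View pics/a_wrist.png

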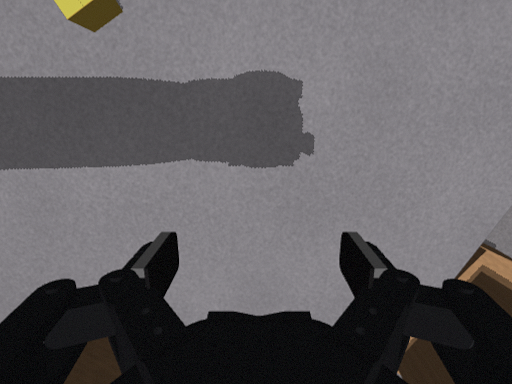

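In the top view there are two white cartons, one at (319,202) and one at (384,150). Turquoise at (267,261) and yellow at (329,262) are look-alikes. The clamp lies around (170,180), with its stop at (112,163) and its knob at (211,191). Next I'll enlarge these areas and measure them.

```bash
cat > h.py <<'E'
from workcell import bot, imaging
import cv2, numpy as np
def ray(n,uv,z,c=None):
    c=c or imaging.calibration(n)
    T=c["camera_from_world"]; R=T[:3,:3]; o=-R.T@T[:3,3]
    d=R.T@np.array([(uv[0]-c["cx"])/c["fx"],(uv[1]-c["cy"])/c["fy"],1])
    return o+d*(z-o[2])/d[2]
def proj(n,p,c=None):
    c=c or imaging.calibration(n)
    q=c["camera_from_world"]@np.append(p,1); return np.array([c["fx"]*q[0]/q[2]+c["cx"],c["fy"]*q[1]/q[2]+c["cy"]])
E
python3 - <<'E'
from h import *
im=cv2.imread("pics/a_top.png")
hsv=cv2.cvtColor(im,cv2.COLOR_BGR2HSV)
a=cv2.resize(im[120:240,85:255],None,fx=4,fy=4,interpolation=cv2.INTER_CUBIC)
cv2.imwrite("pics/b_clamp.png",a)
cv2.imwrite("pics/b_box.png",cv2.resize(im[120:280,240:410],None,fx=4,fy=4*0.9,interpolation=cv2.INTER_CUBIC))
m=((hsv[...,2]>165)&(hsv[...,1]<40)).astype(np.uint8)*255
for c in cv2.findContours(m,0,2)[0]:
    if cv2.contourArea(c)<30: continue
    r=cv2.minAreaRect(c); 
    for z in (0.05,0.03):
        P=np.array([ray("top",p,z)[:2] for p in cv2.boxPoints(r)])
        print(z,np.round(r[0],1),P.mean(0).round(4),[round(float(np.linalg.norm(P[i]-P[i-1])),4) for i in (0,1)], [np.degrees(np.arctan2(*(P[i]-P[i-1])[::-1])).round(1) for i in (0,1)])
# bed
b=im.astype(int)
m=((hsv[...,1]>15)&(hsv[...,0]>60)&(hsv[...,0]<100)&(hsv[...,1]<80)).astype(np.uint8)*255
m=cv2.morphologyEx(m,cv2.MORPH_CLOSE,np.ones((9,9)))
cs=sorted(cv2.findContours(m,0,2)[0],key=cv2.contourArea)[-2:]
for c in cs:
    r=cv2.minAreaRect(c); P=np.array([ray("top",p,0.012)[:2] for p in cv2.boxPoints(r)])
    print("bed",r,P.round(4),P.mean(0),[float(np.linalg.norm(P[i]-P[i-1])) for i in (0,1)],[np.degrees(np.arctan2(*(P[i]-P[i-1])[::-1])).round(1) for i in (0,1)])
E
```

```text
0.05 [318.5 201. ] [ 0.4639 -0.1976] [0.0413, 0.064] [np.float64(0.6), np.float64(-89.1)]
0.03 [318.5 201. ] [ 0.465 -0.2  ] [0.0422, 0.0653] [np.float64(0.6), np.float64(-89.1)]
0.05 [206. 196.] [0.4704 0.0349] [0.0664, 0.0955] [np.float64(1.6), np.float64(-89.1)]
0.03 [206. 196.] [0.4717 0.0374] [0.0678, 0.0975] [np.float64(1.6), np.float64(-89.1)]
0.05 [183.2 182.8] [0.4971 0.0829] [0.0136, 0.0513] [np.float64(74.3), np.float64(-15.1)]
0.03 [183.2 182.8] [0.4989 0.0865] [0.0138, 0.0524] [np.float64(74.3), np.float64(-15.1)]
0.05 [110.9 162. ] [0.5382 0.2351] [0.024, 0.0763] [np.float64(73.3), np.float64(-15.5)]
0.03 [110.9 162. ] [0.5409 0.2419] [0.0245, 0.078] [np.float64(73.3), np.float64(-15.5)]
0.05 [384.4 149.2] [ 0.5738 -0.3333] [0.0378, 0.0379] [np.float64(8.0), np.float64(-80.9)]
0.03 [384.4 149.2] [ 0.5772 -0.3386] [0.0386, 0.0387] [np.float64(8.0), np.float64(-80.9)]
bed ((266.45849609375, 261.509033203125), (24.995018005371094, 37.132022857666016), 32.7352294921875) [[ 0.3157 -0.0492]
 [ 0.3825 -0.0909]
 [ 0.3547 -0.1361]
 [ 0.2881 -0.0944]] [ 0.33523819 -0.09265009] [0.05292680822640965, 0.0787734460011847] [np.float64(58.6), np.float64(-31.9)]
bed ((168.98321533203125, 179.26174926757812), (145.4066925048828, 58.981510162353516), 16.348173141479492) [[ 0.4879  0.2891]
 [ 0.6121  0.2581]
 [ 0.5273 -0.0476]
 [ 0.4049 -0.0144]] [0.50804841 0.12129436] [0.31467719093348717, 0.12806585502813095] [np.float64(74.7), np.float64(-14.0)]
```

View pics/b_clamp.png

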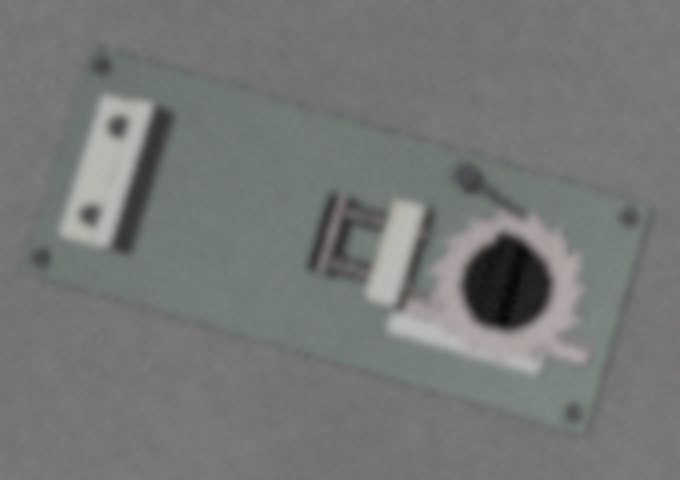

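View pics/b_box.png

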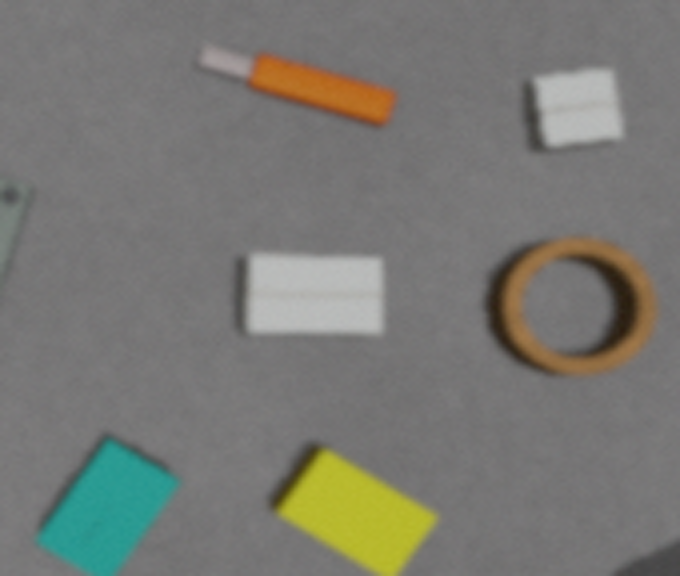

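```bash
cat >> h.py <<'E'
from scipy.spatial.transform import Rotation as Ro
def plan(xyz,yaw,vmax=3.5,wmax=0.11,o=None):
    o=o or bot.get_obs(); p=np.array(o["ee_pos"]); R=Ro.from_euler("xyz",o["tcp_rot"],degrees=True)
    G=Ro.from_euler("xyz",[180,0,yaw],degrees=True); xyz=np.array(xyz)
    rv=(R.inv()*G).as_rotvec(); d=xyz-p
    n=int(np.ceil(max(np.abs(rv).max()/wmax,np.linalg.norm(d)*100/vmax,1)))
    print("n",n,"tot rot",rv.round(3),"tot tool shift cm",(R.inv().apply(d)*100).round(2))
    for i in range(n):
        Rk=R*Ro.from_rotvec(rv*i/n); s=Rk.inv().apply(d/n)*100
        print([*(rv/n).round(3),*s.round(2)])
E
python3 -c "
from h import *
plan([0.40,-0.20,0.22],90.7)"
```

```text
n 11 tot rot [-1.00e-03 -1.00e-03 -1.12e+00] tot tool shift cm [ 26.86 -19.23  -0.92]
[np.float64(-0.0), np.float64(-0.0), np.float64(-0.102), np.float64(2.44), np.float64(-1.75), np.float64(-0.08)]
[np.float64(-0.0), np.float64(-0.0), np.float64(-0.102), np.float64(2.61), np.float64(-1.49), np.float64(-0.08)]
[np.float64(-0.0), np.float64(-0.0), np.float64(-0.102), np.float64(2.75), np.float64(-1.22), np.float64(-0.08)]
[np.float64(-0.0), np.float64(-0.0), np.float64(-0.102), np.float64(2.85), np.float64(-0.93), np.float64(-0.08)]
[np.float64(-0.0), np.float64(-0.0), np.float64(-0.102), np.float64(2.93), np.float64(-0.64), np.float64(-0.08)]
[np.float64(-0.0), np.float64(-0.0), np.float64(-0.102), np.float64(2.98), np.float64(-0.34), np.float64(-0.09)]
[np.float64(-0.0), np.float64(-0.0), np.float64(-0.102), np.float64(3.0), np.float64(-0.03), np.float64(-0.09)]
[np.float64(-0.0), np.float64(-0.0), np.float64(-0.102), np.float64(2.99), np.float64(0.27), np.float64(-0.09)]
[np.float64(-0.0), np.float64(-0.0), np.float64(-0.102), np.float64(2.95), np.float64(0.58), np.float64(-0.09)]
[np.float64(-0.0), np.float64(-0.0), np.float64(-0.102), np.float64(2.87), np.float64(0.87), np.float64(-0.09)]
[np.float64(-0.0), np.float64(-0.0), np.float64(-0.102), np.float64(2.77), np.float64(1.16), np.float64(-0.09)]
```

```bash
sed -i 's/        print(\[\*(rv\/n).*/        print([float(v) for v in [*(rv\/n).round(3),*s.round(1 if n>3 else 2)]])/' h.py; python3 -c "
from h import *
plan([0.464,-0.25,0.21],90.7)"
```

```text
n 11 tot rot [-1.00e-03 -1.00e-03 -1.12e+00] tot tool shift cm [ 30.36 -11.9    0.07]
[-0.0, -0.0, -0.102, 2.8, -1.1, 0.0]
[-0.0, -0.0, -0.102, 2.9, -0.8, 0.0]
[-0.0, -0.0, -0.102, 2.9, -0.5, 0.0]
[-0.0, -0.0, -0.102, 3.0, -0.2, 0.0]
[-0.0, -0.0, -0.102, 3.0, 0.1, 0.0]
[-0.0, -0.0, -0.102, 2.9, 0.4, 0.0]
[-0.0, -0.0, -0.102, 2.9, 0.7, 0.0]
[-0.0, -0.0, -0.102, 2.8, 1.0, 0.0]
[-0.0, -0.0, -0.102, 2.7, 1.3, 0.0]
[-0.0, -0.0, -0.102, 2.5, 1.5, 0.0]
[-0.0, -0.0, -0.102, 2.4, 1.8, 0.0]
```

servo_tool --moves '[[[0, 0, -0.1, 2.8, -1.1, 0, 8.5], [0, 0, -0.1, 2.9, -0.8, 0, 8.5], [0, 0, -0.1, 2.9, -0.5, 0, 8.5], [0, 0, -0.1, 3.0, -0.2, 0, 8.5], [0, 0, -0.1, 3.0, 0.1, 0, 8.5], [0, 0, -0.1, 2.9, 0.4, 0, 8.5], [0, 0, -0.1, 2.9, 0.7, 0, 8.5], [0, 0, -0.1, 2.8, 1.0, 0, 8.5], [0, 0, -0.1, 2.7, 1.3, 0, 8.5], [0, 0, -0.1, 2.5, 1.5, 0, 8.5], [0, 0, -0.1, 2.4, 1.8, 0, 8.5], [0, 0, 0, 0, 0, 0, 8.5]]]' --force 20

```text
time: 1.15
ee_pos: [0.4703, -0.2363, 0.2061]
tcp_rot: [-179.7, -0.3, 92.4]
wrist_force: [1.2, -0.6, -0.3]
opening: 0.0852
```

```bash
python3 - <<'E'
from h import *
o=bot.get_obs();print(o["time"],o["ee_pos"],o["tcp_rot"],o["torque"],o["wrist_force"])
im=imaging.camera("wrist"); cv2.imwrite("pics/c_wrist.png",im)
plan([0.464,-0.25,0.21],90.7)
E
```

```text
1.15 [ 0.47027031 -0.236294    0.2061236 ] [-179.73936838   -0.32090881   92.3588257 ] [-0.00996069 -0.04245237 -0.04639741] [ 1.20031676 -0.64941654 -0.28697107]
n 1 tot rot [-0.005 -0.005  0.024] tot tool shift cm [-1.22 -0.56 -0.39]
[-0.005, -0.005, 0.024, -1.22, -0.56, -0.39]
```

View pics/c_wrist.png

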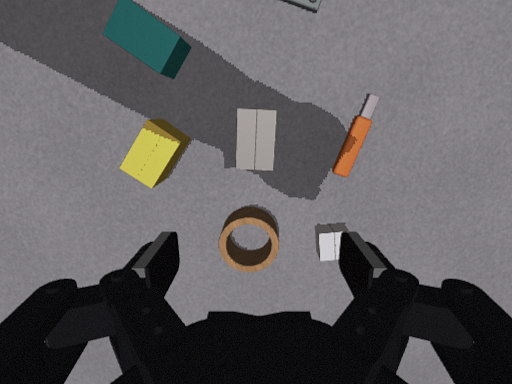

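The wrist view shows the larger white carton at about (256,139) in the arm's shadow, with its seam along its length. The smaller white carton, at (333,242), is square. I'll measure the larger one here and in a fresh top view.

```bash
python3 - <<'E'
from h import *
def meas(n,im,box,z,thr):
    x0,y0,x1,y1=box; k=4
    cr=cv2.resize(im[y0:y1,x0:x1],None,fx=k,fy=k,interpolation=cv2.INTER_CUBIC)
    hsv=cv2.cvtColor(cr,cv2.COLOR_BGR2HSV)
    m=((hsv[...,2]>thr)&(hsv[...,1]<60)).astype(np.uint8)*255
    m=cv2.morphologyEx(m,cv2.MORPH_OPEN,np.ones((9,9)))
    c=max(cv2.findContours(m,0,2)[0],key=cv2.contourArea); r=cv2.minAreaRect(c)
    P=np.array([ray(n,((p[0]+.5)/k-.5+x0,(p[1]+.5)/k-.5+y0),z)[:2] for p in cv2.boxPoints(r)])
    print(n,z,"ctr",P.mean(0).round(4),[(round(float(np.linalg.norm(P[i]-P[i-1])),4),np.degrees(np.arctan2(*(P[i]-P[i-1])[::-1])).round(1)) for i in (0,1)])
    cv2.drawContours(cr,[cv2.boxPoints(r).astype(int)],0,(0,0,255),1); return cr
w=cv2.imread("pics/c_wrist.png"); print(w[140,250],w[140,225],w[60,256])
A=meas("wrist",w,(215,90,300,190),0.05,125)
t=imaging.camera("top"); cv2.imwrite("pics/c_top.png",t)
t0=cv2.imread("pics/a_top.png"); print(t0[195,318],t0[240,290])
B=meas("top",t0,(290,180,350,225),0.05,150)
cv2.imwrite("pics/c_m.png",np.hstack([A,cv2.copyMakeBorder(B,0,A.shape[0]-B.shape[0],0,0,0)]))
E
```

```text
[156 159 166] [77 75 76] [131 126 130]
wrist 0.05 ctr [ 0.4504 -0.212 ] [(0.0739, np.float64(-179.1)), (0.0961, np.float64(88.4))]
[185 186 185] [120 119 120]
top 0.05 ctr [ 0.4637 -0.1978] [(0.0685, np.float64(90.4)), (0.0451, np.float64(0.1))]
```

View pics/c_m.png

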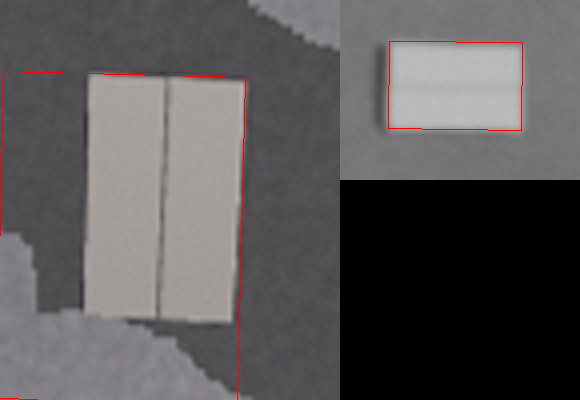

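```bash
python3 - <<'E'
from h import *
P=np.array([ray("wrist",((x+.5)/4-.5+215,(y+.5)/4-.5+90),.05)[:2] for x,y in((89,74),(245,81),(232,321),(84,315))])
print(P.mean(0),[(float(np.linalg.norm(P[i]-P[i-1])),np.degrees(np.arctan2(*(P[i]-P[i-1])[::-1]))) for i in range(4)])
plan([0.464,-0.198,0.09],90.5)
E
```

```text
[ 0.46152253 -0.20017114] [(0.06923780558160883, np.float64(89.48533901557865)), (0.04413601687315326, np.float64(-0.5237405672093799)), (0.06910995458206788, np.float64(-90.32458833276607)), (0.04436544647090758, np.float64(179.64191093666824))]
n 4 tot rot [-0.006 -0.005  0.024] tot tool shift cm [ 4.03 -0.23 11.65]
[-0.001, -0.001, 0.006, 1.0, -0.1, 2.9]
[-0.001, -0.001, 0.006, 1.0, -0.1, 2.9]
[-0.001, -0.001, 0.006, 1.0, -0.1, 2.9]
[-0.001, -0.001, 0.006, 1.0, -0.1, 2.9]
```

servo_tool --moves '[[[0, 0, 0.014, 1.0, 0.0, 2.9, 8.5], [0, 0, 0.014, 1.0, 0.0, 2.9, 8.5], [0, 0, 0.01, 1.0, 0.1, 2.9, 8.5], [-0.003, -0.003, 0, 1.0, 0, 2.9, 8.5], [0, 0, 0, 0, 0, 0, 8.5]]]'

```text
time: 1.67
ee_pos: [0.4661, -0.2018, 0.0873]
tcp_rot: [-180.0, 0.1, 88.8]
wrist_force: [-0.6, 0.2, -1.7]
opening: 0.0851
```

```bash
python3 - <<'E'
from h import *
plan([0.4625,-0.199,0.016],90.0)
E
```

```text
n 3 tot rot [-0.001  0.002 -0.02 ] tot tool shift cm [ 0.29 -0.37  7.13]
[-0.0, 0.001, -0.007, 0.1, -0.12, 2.38]
[-0.0, 0.001, -0.007, 0.09, -0.12, 2.38]
[-0.0, 0.001, -0.007, 0.09, -0.12, 2.38]
```

servo_tool --moves '[[[0, 0, -0.01, 0.1, -0.2, 2.0, 8.5], [0, 0, -0.01, 0.1, -0.1, 2.0, 8.5], [0, 0, 0, 0.1, -0.1, 2.0, 8.5], [0, 0, 0, 0, 0, 1.0, 8.5], [0, 0, 0, 0, 0, 0, 8.5]]]'

```text
time: 2.08
ee_pos: [0.4612, -0.2047, 0.0207]
tcp_rot: [179.9, 0.3, 89.5]
wrist_force: [-0.2, 0.1, 1.1]
opening: 0.0854
```

```bash
python3 - <<'E'
from h import *
cv2.imwrite("pics/d_w.png",imaging.camera("wrist"));cv2.imwrite("pics/d_s.png",imaging.camera("side")[100:230,180:380].repeat(3,0).repeat(3,1))
plan([0.4625,-0.199,0.016],90.0)
E
```

```text
n 1 tot rot [ 0.005  0.006 -0.008] tot tool shift cm [0.59 0.02 0.65]
[0.005, 0.006, -0.008, 0.59, 0.02, 0.65]
```

View pics/d_w.png

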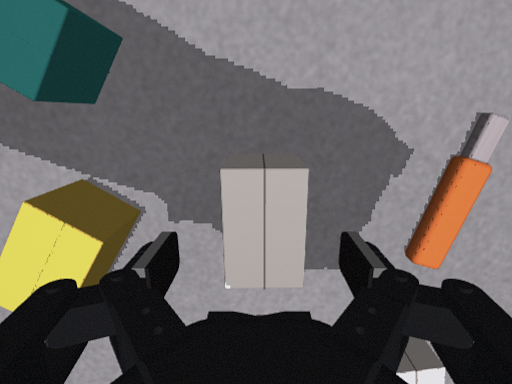

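View pics/d_s.png

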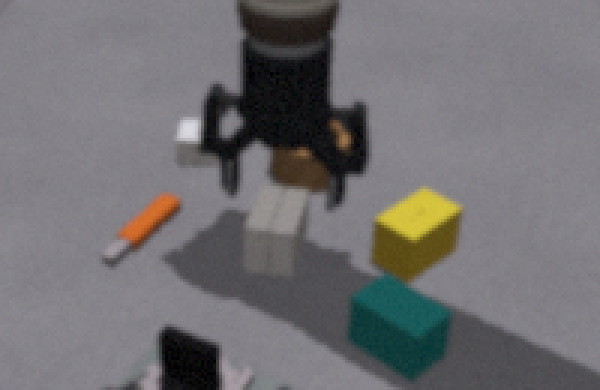

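The carton, around (264,225), sits centred between the open jaws, and nothing is in the fingers' way. I'll make a small correction and close.

servo_tool --moves '[[[0.003, 0.004, -0.008, 0.6, 0.0, 0.5, 8.5], [0, 0, 0, 0, 0, 0, 4.0], [0, 0, 0, 0, 0, 0, 4.0], [0, 0, 0, 0, 0, 0, 4.0], [0, 0, 0, 0, 0, 0, 4.0], [0, 0, 0, 0, 0, 0, 4.0]]]' --force 20

```text
time: 2.68
ee_pos: [0.4653, -0.2001, 0.0228]
tcp_rot: [179.5, 0.2, 90.0]
wrist_force: [0.4, -0.4, -1.5]
opening: 0.0439
```

servo_tool --moves '[[[0, 0, 0, 0, 0, 0, 4.0], [0, 0, 0, 0, 0, 0, 4.0], [0, 0, 0, 0, 0, 0, 4.0]]]'

```text
time: 2.93
ee_pos: [0.4651, -0.1999, 0.0226]
tcp_rot: [179.6, 0.2, 90.0]
wrist_force: [0.6, 0.0, -1.5]
opening: 0.0442
```

```bash
python3 - <<'E'
from h import *
print(bot.get_obs())
E
```

```text
{'time': 2.9333, 'q': array([-2.32425371e+01, -8.56113026e-01, -1.68164078e+01,  7.35589888e+01,
       -3.15517077e-02,  6.67821823e+01]), 'qd': array([-0.00287375,  0.06204185, -0.1149776 , -0.01854137,  0.00521189,
       -0.04029513]), 'joint_efforts': array([ 8.12546234e-03, -4.61646831e+01,  4.71203971e+01, -9.52197192e-02,
        1.82930104e-03,  1.54248096e-05]), 'ee_pos': array([ 0.4650724 , -0.19992203,  0.02262237]), 'tcp_rot': array([179.57065158,   0.21850547,  89.97432949]), 'wrist_force': array([ 0.56284372,  0.02776732, -1.54888122]), 'torque': array([-0.00963672,  0.04244372, -0.01088777]), 'opening': 0.044171297574144085}
```

servo_tool --moves '[[[0, 0, 0, 0, 0, -1.0, 4.0], [0, 0, 0, 0, 0, -2.5, 4.0], [0, 0, 0, 0, 0, -3.5, 4.0], [0, 0, 0, 0, 0, -3.5, 4.0], [0, 0, 0, 0, 0, -3.5, 4.0], [0, 0, 0, 0, 0, -3.5, 4.0], [0, 0, 0, 0, 0, 0, 4.0]]]'

```text
time: 3.52
ee_pos: [0.4605, -0.1979, 0.2057]
tcp_rot: [179.9, 0.1, 90.0]
wrist_force: [1.3, -0.7, -1.2]
opening: 0.044
```

```bash
python3 - <<'E'
from h import *
im=cv2.imread("pics/a_top.png")
g=cv2.resize(im[120:240,85:255],None,fx=4,fy=4,interpolation=cv2.INTER_CUBIC)
hsv=cv2.cvtColor(cv2.GaussianBlur(g,(9,9),0),cv2.COLOR_BGR2HSV)
m=((hsv[...,0]>55)&(hsv[...,0]<105)&(hsv[...,1]>12)&(hsv[...,1]<90)).astype(np.uint8)*255
m=cv2.morphologyEx(m,cv2.MORPH_OPEN,np.ones((7,7)));m=cv2.morphologyEx(m,cv2.MORPH_CLOSE,np.ones((41,41)))
c=max(cv2.findContours(m,0,2)[0],key=cv2.contourArea)
W=np.array([ray("top",((x+.5)/4-.5+85,(y+.5)/4-.5+120),.012)[:2] for x,y in c[:,0]],np.float32)
h=cv2.convexHull(W); r=cv2.minAreaRect(h); print(r)
pts=cv2.boxPoints(r)
# long direction
e=[pts[1]-pts[0],pts[2]-pts[1]]; L=max(e,key=np.linalg.norm); L=L/np.linalg.norm(L); L=L*np.sign(L[1])
a=np.degrees(np.arctan2(L[1],L[0])); ctr=np.array(r[0]); O=ctr+0.015*L
print("yaw_y",a,"origin",O,"bay",O+.028*L,"knob",O-.115*L)
for nm,uv,z in(("knobtop",(85+508/4,120+282/4),.086),("padtop",(0,0),.05)):
    print(nm,ray("top",uv,z))
o=bot.get_obs();print(o["ee_pos"],o["tcp_rot"],o["wrist_force"],o["opening"],o["torque"])
cv2.imwrite("pics/e_w.png",imaging.camera("wrist"))
plan([*(O+.028*L-.05*L),0.18],a)
E
```

```text
((0.507631778717041, 0.12119699269533157), (0.31701380014419556, 0.1279684603214264), 74.83977508544922)
yaw_y 74.83977 origin [0.51155457 0.13567497] bay [0.51887711 0.16270052] knob [0.48147985 0.02467717]
knobtop [0.47928164 0.01859429 0.086     ]
padtop [0.88357495 0.48713379 0.05      ]
[ 0.46045158 -0.19788009  0.20568491] [1.79931761e+02 6.45833013e-02 8.99705899e+01] [ 1.30071199 -0.73410688 -1.23929159] 0.04398122681167947 [-0.02009138 -0.08078894 -0.00418065]
n 10 tot rot [-0.001  0.     0.264] tot tool shift cm [31.22  4.55  2.28]
[-0.0, 0.0, 0.026, 3.1, 0.5, 0.2]
[-0.0, 0.0, 0.026, 3.1, 0.4, 0.2]
[-0.0, 0.0, 0.026, 3.1, 0.3, 0.2]
[-0.0, 0.0, 0.026, 3.1, 0.2, 0.2]
[-0.0, 0.0, 0.026, 3.2, 0.1, 0.2]
[-0.0, 0.0, 0.026, 3.2, 0.0, 0.2]
[-0.0, 0.0, 0.026, 3.2, -0.0, 0.2]
[-0.0, 0.0, 0.026, 3.2, -0.1, 0.2]
[-0.0, 0.0, 0.026, 3.1, -0.2, 0.2]
[-0.0, 0.0, 0.026, 3.1, -0.3, 0.2]
```

View pics/e_w.png

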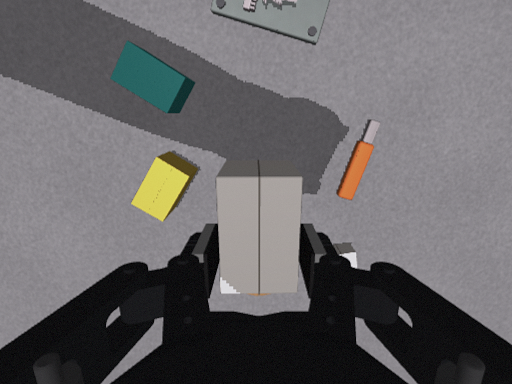

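servo_tool --moves '[[[0, 0, 0.026, 2.6, 0.5, 0, 4.0], [0, 0, 0.026, 3.1, 0.4, 0, 4.0], [0, 0, 0.026, 3.1, 0.3, 0, 4.0], [0, 0, 0.026, 3.1, 0.2, 0, 4.0], [0, 0, 0.026, 3.1, 0.1, 0, 4.0], [0, 0, 0.026, 3.1, 0, 0, 4.0], [0, 0, 0.026, 3.1, 0, 0, 4.0], [0, 0, 0.026, 3.1, -0.1, 0, 4.0], [0, 0, 0.026, 2.5, -0.2, 0, 4.0], [0, 0, 0.026, 1.5, -0.2, 0, 4.0], [0, 0, 0, 0, 0, 0, 4.0], [0, 0, 0, 0, 0, 0, 4.0]]]'

```text
time: 4.57
ee_pos: [0.4999, 0.095, 0.1919]
tcp_rot: [-179.2, 0.3, 74.2]
wrist_force: [-0.6, -0.4, -1.5]
opening: 0.0443
```

```bash
python3 - <<'E'
from h import *
o=bot.get_obs();print(o["ee_pos"],o["tcp_rot"],o["wrist_force"],o["opening"],o["torque"])
cv2.imwrite("pics/f_w.png",imaging.camera("wrist"))
c=imaging.calibration("wrist"); np.save("f_c.npy",c["camera_from_world"])
plan([.5189,.1627,0.1],74.8)
E
```

```text
[0.49994644 0.09501408 0.19187719] [-179.21646786    0.32894753   74.15256404] [-0.55269179 -0.35092761 -1.50609681] 0.0443063318374871 [-0.02362399 -0.03208881 -0.06362721]
n 4 tot rot [-0.014  0.006 -0.012] tot tool shift cm [7.11 0.1  9.14]
[-0.003, 0.001, -0.003, 1.8, 0.0, 2.3]
[-0.003, 0.001, -0.003, 1.8, 0.0, 2.3]
[-0.003, 0.001, -0.003, 1.8, 0.0, 2.3]
[-0.003, 0.001, -0.003, 1.8, 0.0, 2.3]
```

View pics/f_w.png

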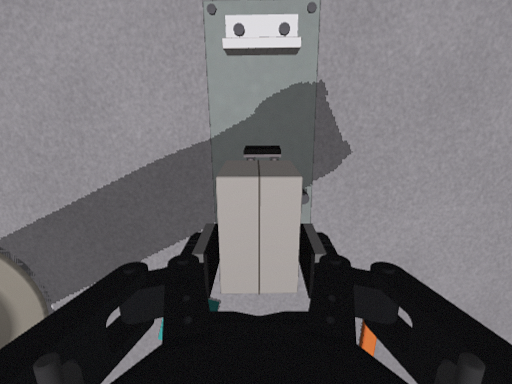

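```bash
python3 - <<'E'
import cv2
im=cv2.imread("pics/f_w.png")
cv2.imwrite("pics/f_z.png",cv2.resize(im[0:170,195:330],None,fx=5,fy=3.5,interpolation=cv2.INTER_CUBIC))
E
```

```text
(no output)
```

View pics/f_z.png

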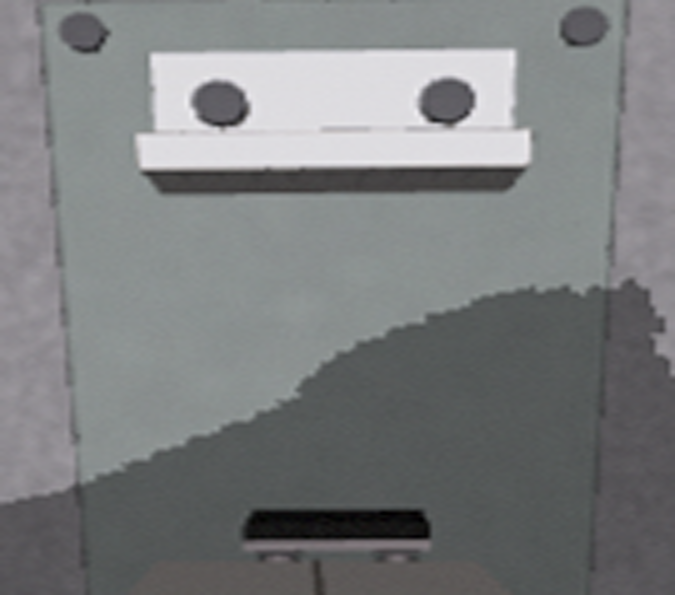

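```bash
python3 - <<'E'
from h import *
c=imaging.calibration("wrist"); c["camera_from_world"]=np.load("f_c.npy")
def w(x,y,z): return ray("wrist",((x+.5)/5-.5+195,(y+.5)/3.5-.5),z,c)[:2]
O=np.array([.51155,.13567]);a=np.radians(74.84);L=np.array([np.cos(a),np.sin(a)]);X=np.array([L[1],-L[0]])
def s(n,pts,z):
    P=[w(*p,z) for p in pts]; print(n,z,[ (round(float((p-O)@X)*1e3,1),round(float((p-O)@L)*1e3,1)) for p in P],"d",round(float(np.linalg.norm(P[0]-P[1]))*1e3,1),"ang",np.degrees(np.arctan2(*(P[1]-P[0])[::-1])).round(1))
s("stopbot",((160,192),(510,192)),.012)
for z in(.05,.062): s("stoptop",((138,168),(528,168)),z)
s("padtop",((240,541),(430,541)),.052)
s("padbot",((248,510),(425,510)),.018)
s("bedL",((76,440),(47,50)),.012); s("bedR",((604,440),(625,50)),.012)
s("bolts",((84,32),(584,26)),.014); s("far",((42,3),(627,0)),.012)
E
```

```text
stopbot 0.012 [(-39.0, 89.8), (41.5, 88.7)] d 80.5 ang -16.0
stoptop 0.05 [(-38.6, 89.2), (40.6, 88.0)] d 79.3 ang -16.0
stoptop 0.062 [(-37.1, 86.7), (39.1, 85.6)] d 76.1 ang -16.0
padtop 0.052 [(-20.8, -19.5), (21.7, -20.0)] d 42.5 ang -15.7
padbot 0.018 [(-21.0, -13.7), (22.6, -14.2)] d 43.7 ang -15.7
bedL 0.012 [(-63.3, 10.5), (-62.3, 131.2)] d 120.7 ang 74.4
bedR 0.012 [(66.7, 9.1), (65.8, 129.2)] d 120.1 ang 75.2
bolts 0.014 [(-53.5, 135.5), (56.2, 135.3)] d 109.6 ang -15.2
far 0.012 [(-62.6, 144.2), (65.6, 142.9)] d 128.1 ang -15.7
```

```bash
cat >> h.py <<'E'
O=np.array([.51155,.13567]);a=np.radians(74.6);L=np.array([np.cos(a),np.sin(a)]);X=np.array([L[1],-L[0]]); O=O+X*.0012+L*.0008
E
python3 - <<'E'
from h import *
print(O+.031*L)
plan([*(O+.031*L),0.07],74.6)
E
```

```text
[0.5211516  0.16600957]
n 5 tot rot [-0.014  0.006 -0.008] tot tool shift cm [ 7.51  0.27 12.13]
[-0.003, 0.001, -0.002, 1.5, 0.1, 2.4]
[-0.003, 0.001, -0.002, 1.5, 0.0, 2.4]
[-0.003, 0.001, -0.002, 1.5, 0.0, 2.4]
[-0.003, 0.001, -0.002, 1.5, 0.0, 2.4]
[-0.003, 0.001, -0.002, 1.5, 0.0, 2.4]
```

servo_tool --moves '[[[-0.003, 0.001, -0.002, 2.5, 0.1, 0.5, 4.0], [-0.003, 0.001, -0.002, 2.5, 0.1, 1.5, 4.0], [-0.003, 0.001, -0.002, 1.5, 0.1, 2.3, 4.0], [-0.003, 0.001, 0, 1.0, 0, 2.3, 4.0], [0, 0, 0, 0, 0, 2.3, 4.0], [0, 0, 0, 0, 0, 1.5, 4.0], [0, 0, 0, 0, 0, 0, 4.0]]]'

```text
time: 5.2
ee_pos: [0.5239, 0.1608, 0.0827]
tcp_rot: [180.0, 0.2, 74.2]
wrist_force: [-0.9, -0.7, -1.9]
opening: 0.0444
```

```bash
python3 - <<'E'
from h import *
print(bot.get_obs()["torque"],bot.get_obs()["tcp_rot"])
plan([*(O+.031*L),0.045],74.6)
E
```

```text
[-0.04185297  0.0639658   0.02938949] [1.79996273e+02 1.53462891e-01 7.41879943e+01]
n 2 tot rot [ 0.     0.003 -0.007] tot tool shift cm [ 0.44 -0.41  3.77]
[0.0, 0.001, -0.004, 0.22, -0.2, 1.89]
[0.0, 0.001, -0.004, 0.22, -0.2, 1.89]
```

servo_tool --moves '[[[0, 0.001, -0.004, 0.2, -0.2, 1.2, 4.0], [0, 0.001, -0.004, 0.2, -0.2, 1.2, 4.0], [0, 0, 0, 0, 0, 0.9, 4.0], [0, 0, 0, 0, 0, 0, 4.0]]]'

```text
time: 5.53
ee_pos: [0.5213, 0.1621, 0.0493]
tcp_rot: [180.0, 0.1, 74.5]
wrist_force: [-0.6, 0.7, -2.2]
opening: 0.044
```

```bash
python3 - <<'E'
from h import *
print(bot.get_obs()["wrist_force"],bot.get_obs()["tcp_rot"])
plan([*(O+.031*L),0.036],74.6)
cv2.imwrite("pics/g_s.png",cv2.resize(imaging.camera("side")[170:350,120:320],None,fx=3,fy=3,interpolation=2))
E
```

```text
[-0.58546606  0.71977514 -2.22634793] [1.79983942e+02 6.82035625e-02 7.44804191e+01]
n 1 tot rot [ 0.     0.001 -0.002] tot tool shift cm [ 0.37 -0.12  1.33]
[0.0, 0.001, -0.002, 0.37, -0.12, 1.33]
```

View pics/g_s.png

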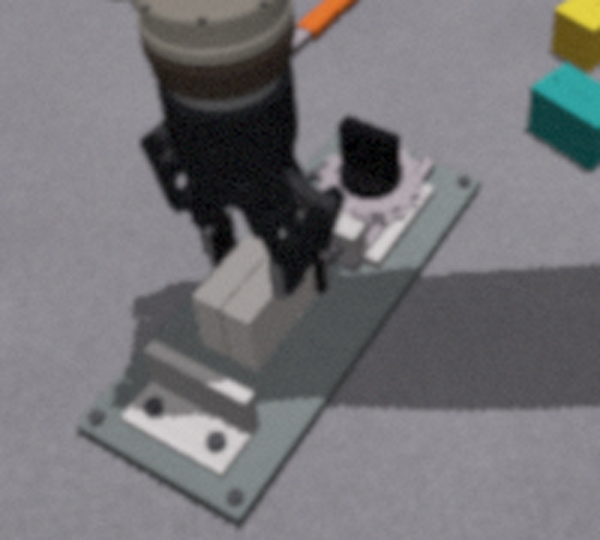

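The side view shows the held carton over the bed between pad and stop, roughly square to both. I'll lower it the last 13 mm.

servo_tool --moves '[[[0, 0, 0, 0.2, -0.1, 0.7, 4.0], [0, 0, 0, 0.1, 0, 0.4, 4.0], [0, 0, 0, 0, 0, 0.2, 4.0], [0, 0, 0, 0, 0, 0, 4.0]]]'

```text
time: 5.92
ee_pos: [0.523, 0.1655, 0.0387]
tcp_rot: [179.8, -0.1, 74.4]
wrist_force: [1.6, -0.9, -1.3]
opening: 0.0442
```

servo_tool --moves '[[[0, 0, 0.002, 0, -0.1, 0.3, 4.0], [0, 0, 0, 0, 0, 0.2, 4.0], [0, 0, 0, 0, 0, 0, 4.0]]]'

```text
time: 6.17
ee_pos: [0.5225, 0.1663, 0.0346]
tcp_rot: [179.7, -0.1, 74.3]
wrist_force: [-0.9, 0.1, -1.8]
opening: 0.0443
```

servo_tool --moves '[[[0, 0, 0.004, 0, 0, 0.12, 4.0], [0, 0, 0, 0, 0, 0, 4.0]]]'

```text
time: 6.33
ee_pos: [0.5228, 0.1666, 0.0348]
tcp_rot: [179.6, -0.2, 74.1]
wrist_force: [0.8, -0.6, -1.6]
opening: 0.0443
```

```bash
python3 - <<'E'
from h import *
print(bot.get_obs()["ee_pos"],bot.get_obs()["wrist_force"])
E
```

```text
[0.52279308 0.16662196 0.03482129] [ 0.84933689 -0.56604904 -1.59432111]
```

servo_tool --moves '[[[0, 0, 0.004, 0, 0, 0.2, 4.0], [0, 0, 0, 0, 0, 0, 4.0]]]'

```text
time: 6.5
ee_pos: [0.5233, 0.1672, 0.0348]
tcp_rot: [179.5, -0.3, 73.9]
wrist_force: [0.3, -0.5, -1.5]
opening: 0.044
```

servo_tool --moves '[[[0.004, 0.004, -0.012, 0, -0.2, 0, 4.0], [0, 0, 0, 0, 0, 0.1, 4.0]]]'

```text
time: 6.67
ee_pos: [0.5216, 0.1683, 0.0343]
tcp_rot: [179.7, -0.6, 74.6]
wrist_force: [-7.7, 0.4, 16.0]
opening: 0.0442
```

servo_tool --moves '[[[0, 0, 0, 0, 0, 0, 7.0], [0, 0, 0, 0, 0, 0, 7.0], [0, 0, 0, 0, 0, 0, 7.0]]]'

```text
time: 6.92
ee_pos: [0.5216, 0.1683, 0.0339]
tcp_rot: [179.7, -0.6, 74.7]
wrist_force: [0.3, 0.2, 0.4]
opening: 0.0696
```

```bash
python3 - <<'E'
from h import *
cv2.imwrite("pics/h_w.png",imaging.camera("wrist"))
cv2.imwrite("pics/h_s.png",cv2.resize(imaging.camera("side")[170:350,120:320],None,fx=3,fy=3,interpolation=2))
E
```

```text
(no output)
```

View pics/h_w.png

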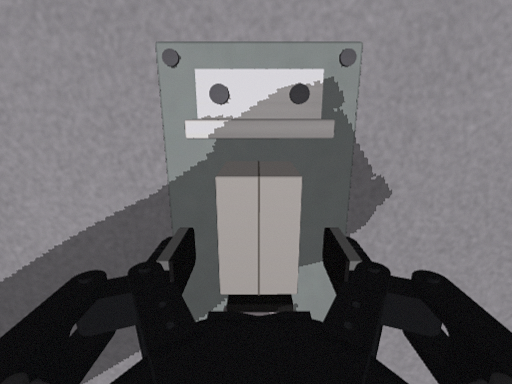

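View pics/h_s.png

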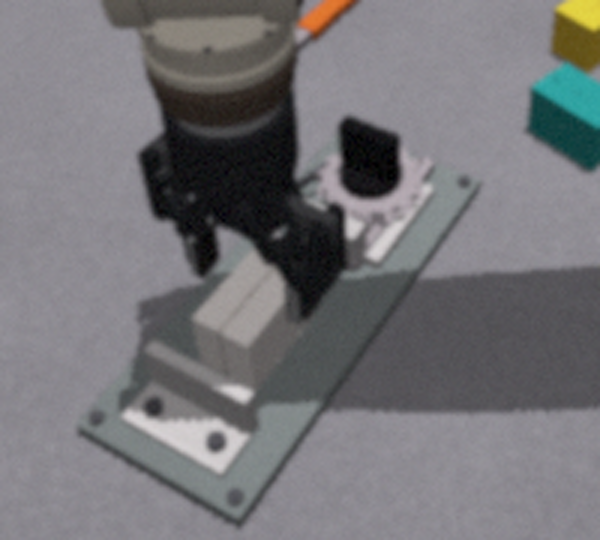

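The carton stands on the bed, released, at about (259,235) in the wrist view, square to the stop at row 128 with a clear gap. I'll rise, then spin the wrist backwards so the whole wind fits in a single grasp.

servo_tool --moves '[[[0, 0, 0, 0, 0, -1.0, 8.0], [0, 0, 0, 0, 0, -3.0, 8.0], [0, 0, 0, 0, 0, -3.5, 8.0], [0, 0, 0, 0, 0, -3.5, 8.0], [0, 0, 0, 0, 0, -3.5, 8.0], [0, 0, -0.12, 0, 0, -2.0, 6.0], [0, 0, -0.12, 0, 0, 0, 6.0], [0, 0, -0.12, 0, 0, 0, 6.0], [0, 0, -0.12, 0, 0, 0, 6.0], [0, 0, -0.12, 0, 0, 0, 6.0], [0, 0, -0.12, 0, 0, 0, 6.0], [0, 0, -0.12, 0, 0, 0, 6.0]]]'

```text
time: 8.02
ee_pos: [0.519, 0.1656, 0.2152]
tcp_rot: [179.2, -0.1, 124.4]
wrist_force: [0.8, -0.3, -0.3]
opening: 0.0602
```

servo_tool --moves '[[[0, 0, -0.12, 0, 0, 0, 6.0], [0, 0, -0.12, 0, 0, 0, 6.0], [0, 0, -0.12, 0, 0, 0, 6.0], [0, 0, -0.12, 0, 0, 0, 6.0], [0, 0, -0.12, 0, 0, 0, 6.0], [0, 0, -0.12, 0, 0, 0, 6.0], [0, 0, -0.12, 0, 0, 0, 6.0], [0, 0, -0.12, 0, 0, 0, 6.0], [0, 0, -0.12, 0, 0, 0, 6.0], [0, 0, -0.12, 0, 0, 0, 6.0], [0, 0, -0.12, 0, 0, 0, 6.0], [0, 0, -0.12, 0, 0, 0, 6.0]]]'

```text
time: 9.02
ee_pos: [0.5185, 0.1648, 0.225]
tcp_rot: [180.0, 1.2, -149.6]
wrist_force: [0.3, -0.1, -0.3]
opening: 0.0597
```

```bash
python3 - <<'E'
from h import *
o=bot.get_obs(); print(o["time"],o["q"],o["ee_pos"],o["tcp_rot"])
E
```

```text
9.0167 [ 17.465346     3.24443741   9.78921101  95.40311559   0.30388962
 -12.88909868] [0.51846957 0.1648251  0.22501753] [ 179.95846536    1.18067558 -149.64295557]
```

```bash
python3 - <<'E'
from h import *
k=O-.115*L; print(k)
o=bot.get_obs(); p=o["ee_pos"]; d=np.array([*(k-X*.03),.19])-p
n=22; y0=-149.64; tot=134.2
for i in range(n):
    y=y0+tot*i/n; R=Ro.from_euler("xyz",[180,0,y],degrees=True)
    print([round(-np.radians(tot)/n,3),*(R.inv().apply(d/n)*100).round(1)])
E
```

```text
[0.48238041 0.02525164]
[np.float64(-0.106), np.float64(0.6), np.float64(-0.4), np.float64(0.2)]
[np.float64(-0.106), np.float64(0.6), np.float64(-0.3), np.float64(0.2)]
[np.float64(-0.106), np.float64(0.6), np.float64(-0.2), np.float64(0.2)]
[np.float64(-0.106), np.float64(0.6), np.float64(-0.2), np.float64(0.2)]
[np.float64(-0.106), np.float64(0.7), np.float64(-0.1), np.float64(0.2)]
[np.float64(-0.106), np.float64(0.7), np.float64(-0.0), np.float64(0.2)]
[np.float64(-0.106), np.float64(0.7), np.float64(0.0), np.float64(0.2)]
[np.float64(-0.106), np.float64(0.7), np.float64(0.1), np.float64(0.2)]
[np.float64(-0.106), np.float64(0.6), np.float64(0.2), np.float64(0.2)]
[np.float64(-0.106), np.float64(0.6), np.float64(0.2), np.float64(0.2)]
[np.float64(-0.106), np.float64(0.6), np.float64(0.3), np.float64(0.2)]
[np.float64(-0.106), np.float64(0.6), np.float64(0.4), np.float64(0.2)]
[np.float64(-0.106), np.float64(0.5), np.float64(0.4), np.float64(0.2)]
[np.float64(-0.106), np.float64(0.5), np.float64(0.5), np.float64(0.2)]
[np.float64(-0.106), np.float64(0.4), np.float64(0.5), np.float64(0.2)]
[np.float64(-0.106), np.float64(0.4), np.float64(0.6), np.float64(0.2)]
[np.float64(-0.106), np.float64(0.3), np.float64(0.6), np.float64(0.2)]
[np.float64(-0.106), np.float64(0.2), np.float64(0.6), np.float64(0.2)]
[np.float64(-0.106), np.float64(0.2), np.float64(0.6), np.float64(0.2)]
[np.float64(-0.106), np.float64(0.1), np.float64(0.7), np.float64(0.2)]
[np.float64(-0.106), np.float64(0.0), np.float64(0.7), np.float64(0.2)]
[np.float64(-0.106), np.float64(-0.1), np.float64(0.7), np.float64(0.2)]
```

servo_tool --moves '[[[0, 0, -0.11, 0.6, -0.4, 0.2, 6.0], [0, 0, -0.11, 0.6, -0.3, 0.2, 6.0], [0, 0, -0.11, 0.6, -0.2, 0.2, 6.0], [0, 0, -0.11, 0.6, -0.2, 0.2, 6.0], [0, 0, -0.11, 0.7, -0.1, 0.2, 6.0], [0, 0, -0.11, 0.7, 0, 0.2, 6.0], [0, 0, -0.11, 0.7, 0, 0.2, 6.0], [0, 0, -0.11, 0.7, 0.1, 0.2, 6.0], [0, 0, -0.11, 0.6, 0.2, 0.2, 6.0], [0, 0, -0.11, 0.6, 0.2, 0.2, 6.0], [0, 0, -0.11, 0.6, 0.3, 0.2, 6.0], [0, 0, -0.11, 0.6, 0.4, 0.2, 6.0]]]'

```text
time: 10.02
ee_pos: [0.4854, 0.0877, 0.2081]
tcp_rot: [-178.4, 0.2, -70.0]
wrist_force: [0.2, -0.2, -0.6]
opening: 0.06
```

servo_tool --moves '[[[0, 0, -0.11, 0.5, 0.4, 0.2, 6.0], [0, 0, -0.11, 0.5, 0.5, 0.2, 6.0], [0, 0, -0.11, 0.4, 0.5, 0.2, 6.0], [0, 0, -0.11, 0.4, 0.6, 0.2, 6.0], [0, 0, -0.11, 0.3, 0.6, 0.2, 6.0], [0, 0, -0.11, 0.2, 0.6, 0.2, 6.0], [0, 0, -0.11, 0.2, 0.6, 0.2, 6.0], [0, 0, -0.11, 0.1, 0.7, 0.2, 6.0], [0, 0, -0.11, 0, 0.7, 0.2, 6.0], [0, 0, 0, 0, 0, 0, 6.0]]]'

```text
time: 10.85
ee_pos: [0.4666, 0.0259, 0.196]
tcp_rot: [-179.0, -1.6, -10.1]
wrist_force: [-0.5, 0.8, 0.8]
opening: 0.0601
```

```bash
python3 - <<'E'
from h import *
o=bot.get_obs(); print(o["time"],o["q"],o["ee_pos"],o["tcp_rot"])
cv2.imwrite("pics/i_w.png",imaging.camera("wrist")); np.save("i_c.npy",imaging.calibration("wrist")["camera_from_world"])
k=O-.115*L
plan([*(k-X*.0),.13],-15.4)
E
```

```text
10.85 [   2.78202298   -8.47720113   -4.7457384    91.96572686    0.59810042
 -167.16978098] [0.46656596 0.02586178 0.19602742] [-179.024656     -1.58883037  -10.05250362]
n 2 tot rot [-0.019 -0.027  0.087] tot tool shift cm [ 1.36 -0.06  6.68]
[-0.009, -0.014, 0.043, 0.68, -0.03, 3.34]
[-0.009, -0.014, 0.043, 0.72, -0.09, 3.33]
```

View pics/i_w.png

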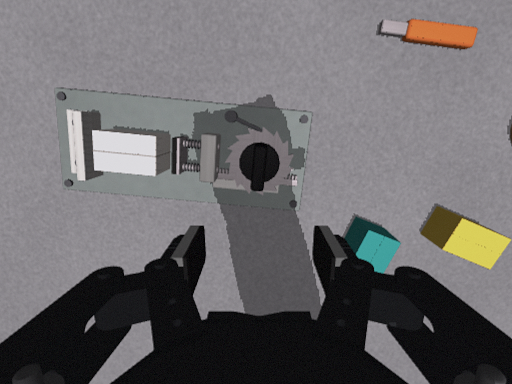

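```bash
python3 - <<'E'
import cv2,numpy as np
im=cv2.imread("pics/i_w.png")[80:220,165:320]
im=np.clip(im.astype(float)*1.6,0,255).astype(np.uint8)
cv2.imwrite("pics/i_z.png",cv2.resize(im,None,fx=4,fy=4,interpolation=cv2.INTER_CUBIC))
E
```

```text
(no output)
```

View pics/i_z.png

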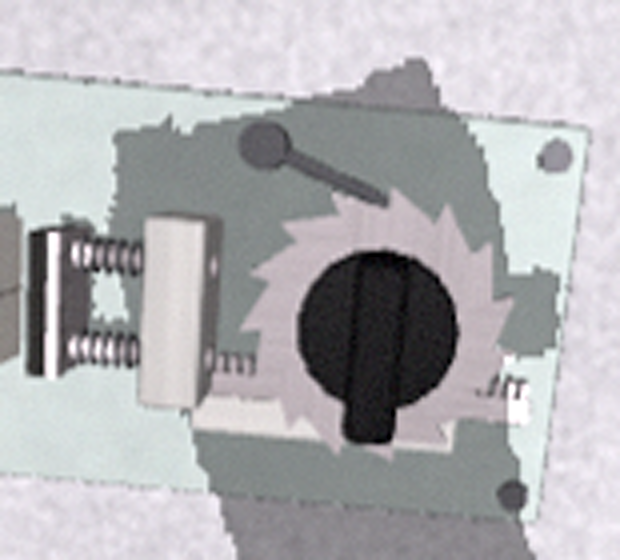

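```bash
python3 - <<'E'
from h import *
c=imaging.calibration("wrist"); c["camera_from_world"]=np.load("i_c.npy")
def w(x,y,z): return ray("wrist",((x+.5)/4-.5+165,(y+.5)/4-.5+80),z,c)[:2]
f=w(378,330,.046); k=O-.115*L
print("flange",f,"model",k,"dia",np.linalg.norm(w(298,330,.046)-w(458,330,.046)),"in clamp",(f-O)@X,(f-O)@L)
e=[w(345,438,.086),w(395,440,.086)]; print("near end mid",(e[0]+e[1])/2,"thick",np.linalg.norm(e[0]-e[1]),"rel",((e[0]+e[1])/2-k)@X,((e[0]+e[1])/2-k)@L)
print("edge dirs",[np.degrees(np.arctan2(*(w(*q,.086)-w(*p,.086))[::-1])) for p,q in(((345,430),(357,270)),((395,430),(407,270)))])
print("carriage", [((w(x,y,.052)-O)@X,(w(x,y,.052)-O)@L) for x,y in((205,215),(193,400),(150,215))])
E
```

```text
flange [0.48354099 0.02517798] model [0.48238041 0.02525164] dia 0.046771611666370824 in clamp 0.0011384765381189106 -0.11476280851696542
near end mid [0.46136261 0.03066284] thick 0.013093112717469352 rel -0.0217001344454422 -0.00036449095410633894
edge dirs [np.float64(-14.925989344240751), np.float64(-14.286465295782934)]
carriage [(np.float64(0.029930019883672245), np.float64(-0.06362385597665184)), (np.float64(-0.023368142869145823), np.float64(-0.06275421366415056)), (np.float64(0.028557234556665957), np.float64(-0.048207281947359015))]
```

Knob flange measures (0.483, 0.025), against (0.482, 0.025) from the bed model, and the bar angle is about -15°. I'll descend onto the bar.

servo_tool --moves '[[[-0.009, -0.014, 0.043, 0.7, 0, 2.5, 4.0], [-0.009, -0.014, 0.043, 0.7, 0, 2.5, 4.0], [0, 0, 0, 0, 0, 0, 4.0]]]'

```text
time: 11.15
ee_pos: [0.4834, 0.0245, 0.149]
tcp_rot: [-179.9, -0.2, -16.3]
wrist_force: [-0.1, 0.1, -0.9]
opening: 0.0401
```

```bash
python3 - <<'E'
from h import *
o=bot.get_obs(); print(o["tcp_rot"])
plan([.4832,.0252,.10],-15.2)
E
```

```text
[-179.86189136   -0.24269513  -16.32043345]
n 2 tot rot [-0.002 -0.004 -0.02 ] tot tool shift cm [-0.06 -0.05  4.9 ]
[-0.001, -0.002, -0.01, -0.03, -0.03, 2.45]
[-0.001, -0.002, -0.01, -0.03, -0.03, 2.45]
```

servo_tool --moves '[[[-0.001, -0.003, -0.015, -0.05, -0.05, 2.0, 4.0], [0, 0, 0, 0, 0, 2.0, 4.0], [0, 0, 0, 0, 0, 0, 4.0]]]'

```text
time: 11.4
ee_pos: [0.4838, 0.0263, 0.1109]
tcp_rot: [-179.9, -0.2, -15.8]
wrist_force: [-0.5, 0.1, 0.3]
opening: 0.04
```

```bash
python3 - <<'E'
from h import *
o=bot.get_obs(); print(o["tcp_rot"])
cv2.imwrite("pics/j_w.png",imaging.camera("wrist"))
plan([.4832,.0252,.053],-15.2)
E
```

```text
[-1.79856150e+02 -1.64067668e-01 -1.57731594e+01]
n 2 tot rot [-0.003 -0.005 -0.01 ] tot tool shift cm [-0.11  0.16  5.98]
[-0.002, -0.002, -0.005, -0.05, 0.08, 2.99]
[-0.002, -0.002, -0.005, -0.05, 0.07, 2.99]
```

View pics/j_w.png

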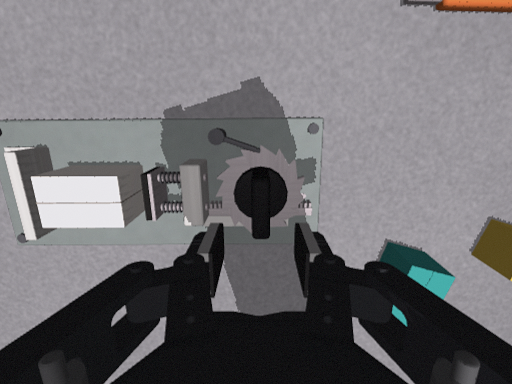

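The bar at (261,205) is aligned and centred between the fingers, so I'll keep going down.

servo_tool --moves '[[[-0.002, -0.004, -0.01, -0.1, 0.1, 1.8, 4.0], [0, 0, 0, 0, 0.05, 1.8, 4.0], [0, 0, 0, 0, 0, 1.5, 4.0], [0, 0, 0, 0, 0, 0.5, 4.0], [0, 0, 0, 0, 0, 0, 4.0]]]'

```text
time: 11.87
ee_pos: [0.4868, 0.0265, 0.0665]
tcp_rot: [-179.7, -0.7, -15.4]
wrist_force: [0.2, -0.0, 0.2]
opening: 0.0398
```

```bash
python3 - <<'E'
from h import *
o=bot.get_obs(); print(o["tcp_rot"],o["torque"],o["q"][5])
plan([.4832,.0252,.053],-15.2)
E
```

```text
[-179.69279456   -0.66823509  -15.37685197] [-0.05127919 -0.00808976 -0.01343176] -161.56237606403977
n 1 tot rot [-0.005 -0.012 -0.003] tot tool shift cm [-0.33  0.23  1.35]
[-0.005, -0.012, -0.003, -0.33, 0.23, 1.35]
```

servo_tool --moves '[[[-0.004, -0.01, -0.003, -0.3, 0.15, 0.8, 4.0], [0, 0, 0, 0, 0, 0.3, 4.0], [0, 0, 0, 0, 0, 0, 4.0]]]'

```text
time: 12.12
ee_pos: [0.4851, 0.0261, 0.0592]
tcp_rot: [-179.9, -0.3, -15.2]
wrist_force: [-0.0, -0.2, 0.6]
opening: 0.0399
```

```bash
python3 - <<'E'
from h import *
o=bot.get_obs(); print(o["tcp_rot"],o["torque"],o["q"][5])
plan([.4832,.0252,.053],-15.2)
E
```

```text
[-179.85166922   -0.3103766   -15.22866598] [-0.01283376  0.00578637  0.0444273 ] -161.72160863547523
n 1 tot rot [-0.003 -0.005 -0.   ] tot tool shift cm [-0.17  0.14  0.61]
[-0.003, -0.005, -0.0, -0.17, 0.14, 0.61]
```

servo_tool --moves '[[[-0.003, -0.005, 0, -0.2, 0.1, 0.6, 4.0], [0, 0, 0, 0, 0, 0.1, 1.0], [0, 0, 0, 0, 0, 0, 1.0], [0, 0, 0, 0, 0, 0, 1.0], [0, 0, 0, 0, 0, 0, 1.0], [0, 0, 0, 0, 0, 0, 1.0]]]' --force 45

```text
time: 12.62
ee_pos: [0.4833, 0.0253, 0.0531]
tcp_rot: [179.9, -0.1, -15.3]
wrist_force: [-0.2, -0.0, -0.6]
opening: 0.0127
```

```bash
python3 - <<'E'
from h import *
o=bot.get_obs(); print(o["tcp_rot"],o["wrist_force"],o["torque"],o["q"][5],o["opening"])
E
```

```text
[ 1.79943660e+02 -8.03185964e-02 -1.52643410e+01] [-0.1554121  -0.04237554 -0.55455775] [-0.04365225  0.02172114  0.02517581] -161.6952017420947 0.01268539870096839
```

servo_tool --moves '[[[0, 0, 0.06, 0, 0, 0, 1.0], [0, 0, 0.07, 0, 0, 0, 1.0], [0, 0, 0.07, 0, 0, 0, 1.0], [0, 0, 0.07, 0, 0, 0, 1.0], [0, 0, 0.07, 0, 0, 0, 1.0], [0, 0, 0.07, 0, 0, 0, 1.0]]]'

```text
time: 13.12
ee_pos: [0.4832, 0.0251, 0.0531]
tcp_rot: [180.0, -0.1, -39.6]
wrist_force: [0.3, -0.6, 0.1]
opening: 0.0125
```

```bash
cat > k.py <<'E'
from h import *
o=bot.get_obs(); y=(o["tcp_rot"][2]+15.26); y=y-360 if y>20 else y
print("t",o["time"],"theta",round(-y,2),"teeth",round(-y/24,2),"F",o["wrist_force"].round(1),"T",o["torque"].round(3),"q6",o["q"][5].round(1),"open",round(o["opening"],4))
R=Ro.from_euler("xyz",o["tcp_rot"],degrees=True)
d=np.array([.4833,.0253,.0531])-o["ee_pos"]; print("corr cm",(R.inv().apply(d)*100).round(2),"tilt",o["tcp_rot"][:2].round(2))
E
python3 k.py
```

```text
t 13.1167 theta 24.39 teeth 1.02 F [ 0.3 -0.6  0.1] T [-0.094 -0.053 -0.067] q6 -137.3 open 0.0125
corr cm [-0.01 -0.02 -0.  ] tilt [ 1.7997e+02 -9.0000e-02]
```

servo_tool --moves '[[[0, 0, 0.07, 0, 0, 0, 1.0], [0, 0, 0.07, 0, 0, 0, 1.0], [0, 0, 0.07, 0, 0, 0, 1.0], [0, 0, 0.07, 0, 0, 0, 1.0]]]'

```text
time: 13.45
ee_pos: [0.4832, 0.025, 0.0531]
tcp_rot: [180.0, -0.1, -56.5]
wrist_force: [-0.0, -1.1, -0.3]
opening: 0.0127
```

```bash
python3 k.py
```

```text
t 13.45 theta 41.26 teeth 1.72 F [-0.  -1.1 -0.3] T [-0.182  0.129  0.072] q6 -120.5 open 0.0127
corr cm [-0.01 -0.03 -0.  ] tilt [ 1.7998e+02 -1.0000e-01]
```

servo_tool --moves '[[[0, 0, 0.07, 0, 0, 0, 1.0], [0, 0, 0.07, 0, 0, 0, 1.0], [0, 0, 0.07, 0, 0, 0, 1.0], [0, 0, 0.07, 0, 0, 0, 1.0]]]'

```text
time: 13.78
ee_pos: [0.4831, 0.025, 0.0531]
tcp_rot: [180.0, -0.1, -73.4]
wrist_force: [-0.6, -0.9, -0.1]
opening: 0.0129
```

```bash
python3 k.py
```

```text
t 13.7833 theta 58.13 teeth 2.42 F [-0.6 -0.9 -0.1] T [-0.184  0.089  0.115] q6 -103.6 open 0.0129
corr cm [-0.02 -0.03 -0.  ] tilt [ 1.8e+02 -1.0e-01]
```

servo_tool --moves '[[[0, 0, 0.07, 0, 0, 0, 1.0], [0, 0, 0.07, 0, 0, 0, 1.0], [0, 0, 0.07, 0, 0, 0, 1.0], [0, 0, 0.07, 0, 0, 0, 1.0]]]'

```text
time: 14.12
ee_pos: [0.4829, 0.025, 0.0531]
tcp_rot: [-180.0, -0.1, -90.2]
wrist_force: [-0.8, 0.1, 0.9]
opening: 0.0126
```

```bash
python3 k.py; python3 - <<'E'
from h import *
cv2.imwrite("pics/k_w.png",imaging.camera("wrist"))
cv2.imwrite("pics/k_s.png",cv2.resize(imaging.camera("side")[170:350,120:320],None,fx=3,fy=3,interpolation=2))
cv2.imwrite("pics/k_t.png",cv2.resize(imaging.camera("top")[110:250,85:255],None,fx=4,fy=4,interpolation=2))
E
```

```text
t 14.1167 theta 74.99 teeth 3.12 F [-0.8  0.1  0.9] T [0.17  0.297 0.108] q6 -86.7 open 0.0126
corr cm [-0.03 -0.04 -0.  ] tilt [-1.7999e+02 -1.0000e-01]
```

View pics/k_s.png

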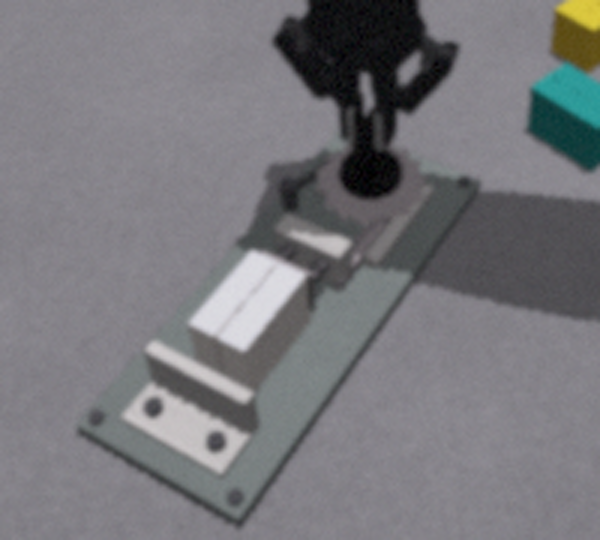

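View pics/k_w.png

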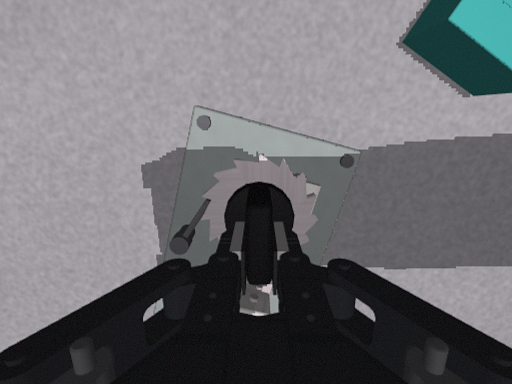

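View pics/k_t.png

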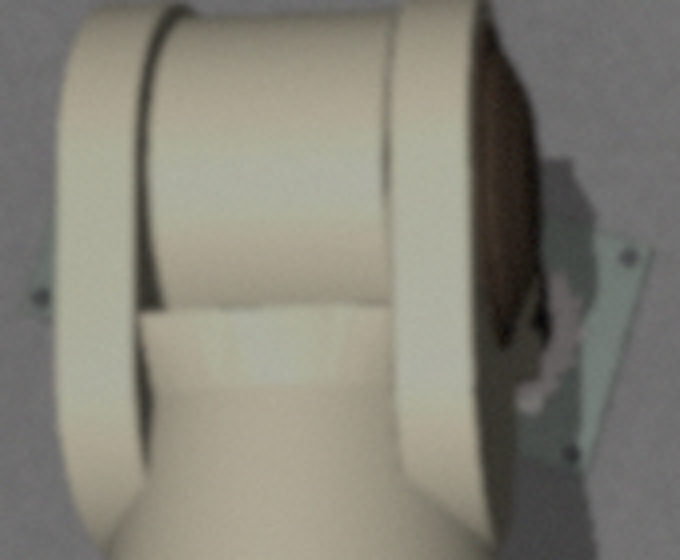

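At three teeth the side view shows the pad pushing the carton, with a gap to the stop still visible. I'll keep winding.

servo_tool --moves '[[[0, 0, 0.07, -0.03, -0.04, 0, 1.0], [0, 0, 0.07, 0, 0, 0, 1.0], [0, 0, 0.07, 0, 0, 0, 1.0], [0, 0, 0.07, 0, 0, 0, 1.0], [0, 0, 0.07, 0, 0, 0, 1.0]]]'

```text
time: 14.68
ee_pos: [0.4828, 0.0249, 0.0531]
tcp_rot: [-180.0, -0.1, -109.9]
wrist_force: [-0.9, -1.2, -0.7]
opening: 0.0128
```

```bash
python3 k.py
```

```text
t 14.6833 theta 94.6 teeth 3.94 F [-0.9 -1.2 -0.7] T [-0.193  0.12   0.052] q6 -67.1 open 0.0128
corr cm [-0.05 -0.03 -0.  ] tilt [-1.8e+02 -1.5e-01]
```

servo_tool --moves '[[[0, 0, 0.05, 0, 0, 0, 1.0], [0, 0, 0.06, 0, 0, 0, 1.0], [0, 0, 0.06, 0, 0, 0, 1.0]]]'

```text
time: 14.93
ee_pos: [0.4827, 0.025, 0.0531]
tcp_rot: [-180.0, -0.1, -119.6]
wrist_force: [-0.0, -0.1, -0.6]
opening: 0.0129
```

```bash
python3 k.py; python3 - <<'E'
from h import *
cv2.imwrite("pics/l_s.png",cv2.resize(imaging.camera("side")[170:350,120:320],None,fx=3,fy=3,interpolation=2))
E
```

```text
t 14.9333 theta 104.36 teeth 4.35 F [-0.  -0.1 -0.6] T [-0.073  0.058  0.038] q6 -57.3 open 0.0129
corr cm [-0.06 -0.03 -0.  ] tilt [-1.7998e+02 -1.5000e-01]
```

View pics/l_s.png

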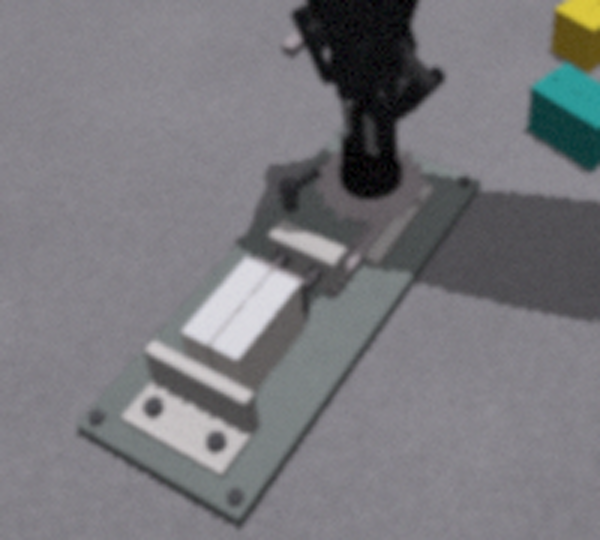

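servo_tool --moves '[[[0, 0, 0.06, -0.05, -0.03, 0, 1.0], [0, 0, 0.06, 0, 0, 0, 1.0], [0, 0, 0.06, 0, 0, 0, 1.0], [0, 0, 0.06, 0, 0, 0, 1.0], [0, 0, 0.06, 0, 0, 0, 1.0]]]'

```text
time: 15.4
ee_pos: [0.4827, 0.025, 0.0531]
tcp_rot: [-180.0, -0.2, -136.6]
wrist_force: [-0.3, -1.2, -0.5]
opening: 0.0125
```

```bash
cat >> k.py <<'E'
S=[]
for i in range(7):
    im=imaging.camera("side"); S.append(bot.get_obs()["torque"])
S=np.array(S); print("T mean",S.mean(0).round(3),"sd",S.std(0).round(3))
import time; fn=f"pics/s_{bot.get_obs()['time']:.2f}.png"
cv2.imwrite(fn,cv2.resize(im[230:330,150:260],None,fx=5,fy=5,interpolation=2)); print(fn)
E
python3 k.py
```

```text
t 15.4 theta 121.35 teeth 5.06 F [-0.3 -1.2 -0.5] T [-0.159  0.057 -0.016] q6 -40.3 open 0.0125
corr cm [-0.07 -0.02 -0.  ] tilt [-179.96   -0.21]
T mean [-0.134  0.07   0.005] sd [0.033 0.033 0.047]
pics/s_15.75.png
```

servo_tool --moves '[[[0, 0, 0.06, -0.03, -0.02, 0, 1.0], [0, 0, 0.06, 0, 0, 0, 1.0], [0, 0, 0.06, 0, 0, 0, 1.0]]]'

```text
time: 16.0
ee_pos: [0.4826, 0.0251, 0.0531]
tcp_rot: [-179.9, -0.2, -146.8]
wrist_force: [-0.4, -1.3, -0.6]
opening: 0.0126
```

```bash
python3 k.py
```

```text
t 16.0 theta 131.58 teeth 5.48 F [-0.4 -1.3 -0.6] T [-0.106 -0.02   0.055] q6 -30.1 open 0.0126
corr cm [-0.07 -0.02 -0.  ] tilt [-179.95   -0.24]
T mean [-0.085  0.044 -0.   ] sd [0.025 0.029 0.03 ]
pics/s_16.35.png
```

servo_tool --moves '[[[0, 0, 0.06, 0, 0, 0, 1.0], [0, 0, 0.06, 0, 0, 0, 1.0], [0, 0, 0.06, 0, 0, 0, 1.0]]]'

```text
time: 16.6
ee_pos: [0.4826, 0.0251, 0.0531]
tcp_rot: [-179.9, -0.2, -157.0]
wrist_force: [-1.4, -0.7, 0.8]
opening: 0.0124
```

```bash
python3 k.py
```

```text
t 16.6 theta 141.76 teeth 5.91 F [-1.4 -0.7  0.8] T [-0.109  0.091  0.127] q6 -19.9 open 0.0124
corr cm [-0.08 -0.01 -0.  ] tilt [-179.91   -0.23]
T mean [-0.09   0.086  0.067] sd [0.047 0.014 0.04 ]
pics/s_16.95.png
```

View pics/s_16.95.png

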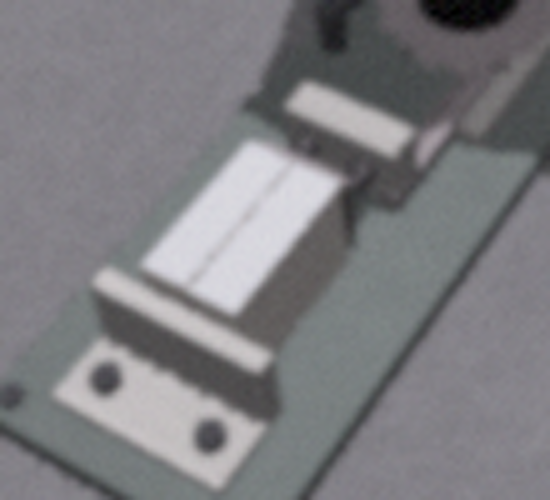

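servo_tool --moves '[[[0, 0, 0.06, 0, 0, 0, 1.0], [0, 0, 0.06, 0, 0, 0, 1.0]]]'

```text
time: 17.12
ee_pos: [0.4826, 0.0251, 0.0531]
tcp_rot: [-179.9, -0.2, -163.7]
wrist_force: [-0.3, -0.3, -1.0]
opening: 0.0127
```

```bash
python3 k.py
```

```text
t 17.1167 theta 148.42 teeth 6.18 F [-0.3 -0.3 -1. ] T [-0.116  0.057  0.128] q6 -13.2 open 0.0127
corr cm [-0.08 -0.01 -0.  ] tilt [-179.89   -0.22]
T mean [-0.052  0.113  0.088] sd [0.022 0.017 0.018]
pics/s_17.47.png
```

servo_tool --moves '[[[0, 0, 0.06, 0, 0, 0, 1.0], [0, 0, 0.06, 0, 0, 0, 1.0], [0, 0, 0.06, 0, 0, 0, 1.0]]]'

```text
time: 17.72
ee_pos: [0.4825, 0.0252, 0.0531]
tcp_rot: [-179.9, -0.2, -173.9]
wrist_force: [0.1, 0.0, -0.7]
opening: 0.0124
```

```bash
python3 k.py
```

```text
t 17.7167 theta 158.62 teeth 6.61 F [ 0.1  0.  -0.7] T [0.001 0.148 0.186] q6 -3.0 open 0.0124
corr cm [-0.08  0.   -0.  ] tilt [-179.86   -0.2 ]
T mean [-0.032  0.133  0.118] sd [0.026 0.024 0.032]
pics/s_18.07.png
```

Trapped between about 125° and 138°: torque was zero up to 131.6° and rises after that, and the vision estimate was 33–34.5 mm, i.e. 5.5–5.75 teeth. The first tooth after trapping is therefore the 6th (144°) and the second is the 7th (168°). I'll wind just past 168°.

servo_tool --moves '[[[0, 0, 0.06, 0, 0, 0, 1.0], [0, 0, 0.06, 0, 0, 0, 1.0], [0, 0, 0.06, 0, 0, 0, 1.0], [0, 0, 0.05, 0, 0, 0, 1.0]]]'

```text
time: 18.4
ee_pos: [0.4825, 0.0253, 0.0531]
tcp_rot: [-179.8, -0.2, 173.0]
wrist_force: [-0.7, -0.9, -0.9]
opening: 0.0126
```

```bash
python3 k.py
```

```text
t 18.4 theta 171.77 teeth 7.16 F [-0.7 -0.9 -0.9] T [-0.054  0.117  0.264] q6 10.1 open 0.0126
corr cm [-0.08  0.01 -0.  ] tilt [-1.7982e+02 -1.7000e-01]
T mean [-0.015  0.136  0.198] sd [0.022 0.045 0.036]
pics/s_18.75.png
```

servo_tool --moves '[[[0, 0, 0.025, 0, 0, 0, 1.0], [0, 0, 0, 0, 0, 0, 1.0]]]'

```text
time: 18.92
ee_pos: [0.4825, 0.0253, 0.0531]
tcp_rot: [-179.8, -0.2, 171.7]
wrist_force: [-0.5, -0.2, 0.3]
opening: 0.0128
```

```bash
python3 k.py
```

```text
t 18.9167 theta 173.06 teeth 7.21 F [-0.5 -0.2  0.3] T [0.015 0.168 0.173] q6 11.4 open 0.0128
corr cm [-0.08  0.01 -0.  ] tilt [-1.7982e+02 -1.6000e-01]
T mean [-0.03   0.114  0.197] sd [0.021 0.025 0.017]
pics/s_19.27.png
```

servo_tool --moves '[[[0, 0, -0.04, 0, 0, 0, 1.0], [0, 0, -0.04, 0, 0, 0, 1.0]]]'

```text
time: 19.43
ee_pos: [0.4825, 0.0252, 0.0531]
tcp_rot: [-179.8, -0.2, 176.4]
wrist_force: [-1.4, -0.2, -0.6]
opening: 0.0127
```

```bash
python3 k.py
```

```text
t 19.4333 theta 168.31 teeth 7.01 F [-1.4 -0.2 -0.6] T [-0.06   0.138  0.172] q6 6.7 open 0.0127
corr cm [-0.08  0.01 -0.  ] tilt [-1.7983e+02 -1.7000e-01]
T mean [-0.049  0.123  0.206] sd [0.014 0.027 0.03 ]
pics/s_19.78.png
```

servo_tool --moves '[[[0, 0, -0.025, 0, 0, 0, 1.0], [0, 0, 0, 0, 0, 0, 1.0]]]'

```text
time: 19.95
ee_pos: [0.4825, 0.0252, 0.0531]
tcp_rot: [-179.8, -0.2, 177.8]
wrist_force: [-0.9, -0.7, -0.2]
opening: 0.0127
```

```bash
python3 k.py
```

```text
t 19.95 theta 166.96 teeth 6.96 F [-0.9 -0.7 -0.2] T [0.011 0.12  0.085] q6 5.3 open 0.0127
corr cm [-0.08  0.01 -0.  ] tilt [-179.83   -0.18]
T mean [-0.031  0.131  0.087] sd [0.019 0.029 0.035]
pics/s_20.30.png
```

servo_tool --moves '[[[0, 0, -0.025, 0, 0, 0, 1.0], [0, 0, 0, 0, 0, 0, 1.0]]]'

```text
time: 20.47
ee_pos: [0.4825, 0.0252, 0.0531]
tcp_rot: [-179.8, -0.2, 179.2]
wrist_force: [-0.4, 0.6, -0.1]
opening: 0.0128
```

```bash
python3 k.py
```

```text
t 20.4667 theta 165.53 teeth 6.9 F [-0.4  0.6 -0.1] T [ 0.051  0.118 -0.215] q6 3.9 open 0.0128
corr cm [-0.08  0.01 -0.  ] tilt [-179.84   -0.18]
T mean [-0.02   0.141 -0.178] sd [0.03  0.02  0.017]
pics/s_20.82.png
```

At the 7th tooth the torque falls sharply from +0.2 to -0.18 N m over 1.5° of back-off, so the pawl is holding. I'll relax to neutral, let go and retreat.

servo_tool --moves '[[[0, 0, 0.018, 0, 0, 0, 1.0], [0, 0, 0, 0, 0, 0, 4.0], [0, 0, 0, 0, 0, 0, 4.0], [0, 0, 0, 0, 0, 0, 4.0], [0, 0, 0, 0, 0, -1.5, 4.0], [0, 0, 0, 0, 0, -3.0, 4.0], [0, 0, 0, 0, 0, -3.5, 4.0], [0, 0, 0, 0, 0, -3.5, 4.0], [0, 0, 0, 0, 0, -3.5, 4.0], [0, 0, 0, 0, 0, -3.0, 4.0], [0, 0, 0, 0, 0, 0, 4.0]]]'

```text
time: 21.73
ee_pos: [0.4813, 0.0258, 0.2386]
tcp_rot: [-179.8, -0.4, 178.0]
wrist_force: [1.0, 0.5, 0.3]
opening: 0.0397
```

```bash
python3 - <<'E'
from h import *
o=bot.get_obs();print(o["time"],o["ee_pos"],o["tcp_rot"])
cv2.imwrite("pics/m_w.png",imaging.camera("wrist"));np.save("m_c.npy",imaging.calibration("wrist")["camera_from_world"])
cv2.imwrite("pics/m_s.png",cv2.resize(imaging.camera("side")[170:350,120:320],None,fx=3,fy=3,interpolation=2))
E
```

```text
21.7333 [0.48125388 0.0258476  0.23857349] [-179.81914776   -0.41226322  178.03992348]
```

View pics/m_w.png

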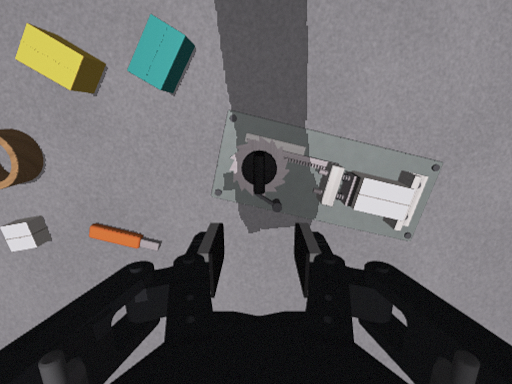

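View pics/m_s.png

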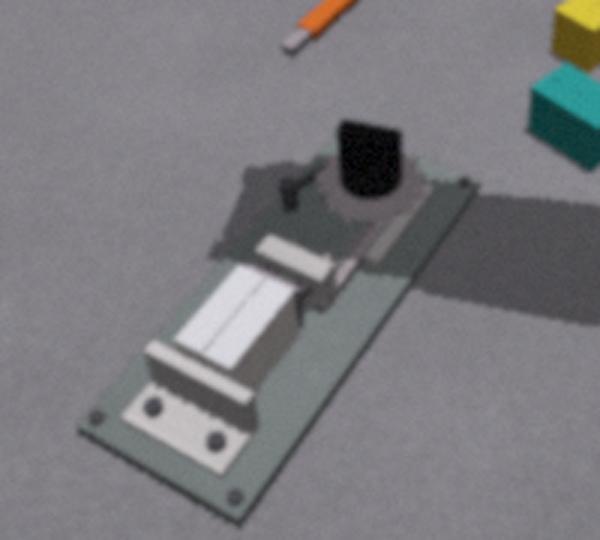

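```bash
python3 - <<'E'
import cv2
im=cv2.imread("pics/m_w.png")
cv2.imwrite("pics/m_z.png",cv2.resize(im[105:245,300:445],None,fx=5,fy=4,interpolation=cv2.INTER_CUBIC))
E
```

```text
(no output)
```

View pics/m_z.png

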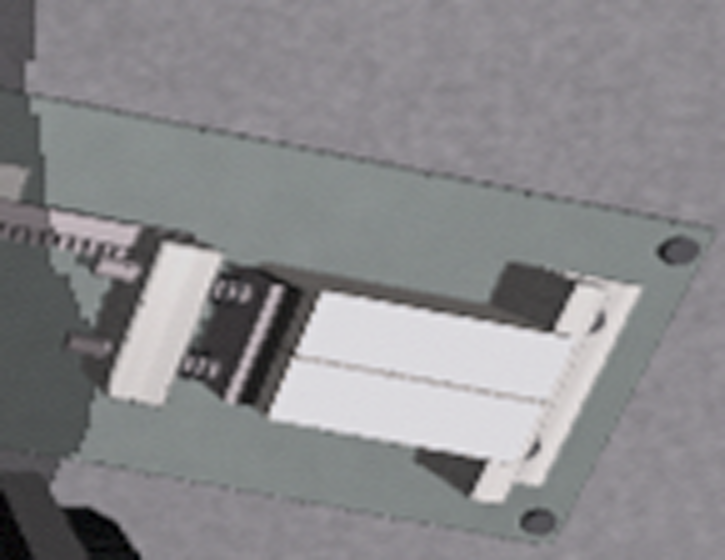

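```bash
python3 - <<'E'
from h import *
c=imaging.calibration("wrist"); c["camera_from_world"]=np.load("m_c.npy")
def s(n,pts,z):
    P=[ray("wrist",((x+.5)/5-.5+300,(y+.5)/4-.5+105),z,c)[:2] for x,y in pts]; print(n,[(round(float((p-O)@X)*1e3,1),round(float((p-O)@L)*1e3,1)) for p in P])
s("block front",((222,250),(165,405)),.052)
s("block rear",((168,242),(110,395)),.052)
s("carton near",((320,290),(270,420)),.062)
s("carton far",((572,335),(525,460)),.062)
s("stop top face edge",((572,290),(476,500)),.05)
c2=cv2.imread("pics/i_w.png")
E
```

```text
block front [(-29.8, -8.3), (24.4, -6.6)]
block rear [(-29.1, -22.7), (24.5, -22.1)]
carton near [(-24.4, 16.5), (20.3, 18.3)]
carton far [(-25.5, 84.5), (17.8, 88.7)]
stop top face edge [(-38.4, 86.3), (37.9, 88.7)]
```

The wrist view shows the carton at (383,198) flush between pad and stop. The carriage has moved about 41 mm (7 teeth is 42 mm) and the springs are compressed about 9 mm, or roughly 12 N. The bystanders weren't touched, and the gripper is well clear. Handing in.

```bash
python3 -c "
from workcell import bot
print(bot.get_obs()['time']); print(bot.job_done())"
```

```text
21.8333
the job is handed in; nothing more can be done
None
```

The larger white carton is clamped between the pad and the stop, held by the pawl on the second tooth after it was trapped. I handed the job in at 21.8 s with the gripper clear. I gave the knob 7 teeth (168°) in one grasp.

**Trapping point:** Camera measurements put the contact at 5.5–5.75 teeth. Knob torque stayed near zero up to 131.6° and rose after that, which agrees. That makes the 6th tooth the first after trapping and the 7th the second.

**Pawl holding:** When I backed off at the 7th tooth, the torque fell from +0.2 to −0.18 N m over about 3°. After I let go, the knob bar stayed at about the 7-tooth angle.

**Squeeze:** In the last picture the carriage had moved about 41 mm against 42 mm expected. The springs were compressed about 9 mm, which is roughly 12 N (wanted 8–16 N). The highest winding torque (0.2 N m) and 173° overshoot correspond to about 13–14 N, well below crushing.

**Checks that disagreed:** The torque rose less steeply than expected right after trapping (about 0.17 instead of 0.275 N m per rad). The readings are noisy, and the trapping point and the second tooth don't change. Camera measurements disagreed with each other by 1–2 mm.

**Other things on the bench:** I didn't touch them, and they look unmoved in the last wrist picture, though I did not measure their positions again.

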